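Pack the pellet-pressing kit into its caddy

TASK

Pack the sample-pressing kit into its caddy, upright and fully down, each piece in its own insert: the open steel die over the upright post, the plunger in the smaller round well, and the smallest of the three screw-cap jars in the larger round well. The two bigger jars do not belong to the kit: leave them standing where they are.

Things in the scene. Friction and masses are not known exactly. Their poses are not given: they have to be found in the camera images.
- die_center (a point): pressing die of the kit: plain pale-grey steel barrel open at both ends, 51 mm outside diameter, 50 mm tall, vertical bore 28 mm through it, one thin dark ring round it; stands upright, about 0.6 kg; point on the axis half-way up, 25 mm above its underside
- plunger_center (a point): plunger of the kit: plain pale-grey steel, 60 mm tall and 43 mm across at its foot and head with a narrower waist beneath the head (hands close on it at 36 to 43 mm); stands upright, about 0.4 kg; point on the axis half-way up, 30 mm above its underside
- small_jar_center (a point): smallest of the three jars, belongs to the kit: screw-cap jar, white body 48 mm in diameter and straight-sided up to 57 mm, black cap above, 66 mm tall in all, standing upright; point at its centre, 33 mm above its underside; about 0.11 kg
- middle_jar_center (a point): middle-sized of the three jars, not part of the kit: screw-cap jar, white body 56 mm in diameter and straight-sided up to 69 mm, red cap above, 80 mm tall in all, standing upright; point at its centre, 40 mm above its underside
- large_jar_center (a point): largest of the three jars, not part of the kit: screw-cap jar, white body 62 mm in diameter and straight-sided up to 79 mm, white cap above, 92 mm tall in all, standing upright; point at its centre, 46 mm above its underside
- insert_die_floor (a point): die insert in the caddy: flat grey square plate, 76 x 76 mm, with one upright steel post in the middle (15 mm across at the foot, tapering to a blunt tip, 22 mm tall above the plate); the die stands on the plate with the post inside its bore. Point on the plate's upper face at the post's foot, 8 mm above the worktop; z up, x along the row of inserts
- insert_plunger_floor (a point): plunger insert in the caddy: grey square block 76 x 76 mm with the smaller round well, 58 mm across and 10 mm deep. Point at the centre of the well's floor, 8 mm above the worktop (block's top at 18 mm); z up, x along the row of inserts
- insert_jar_floor (a point): jar insert in the caddy: grey square block 76 x 76 mm with the larger round well, 66 mm across and 10 mm deep. Point at the centre of the well's floor, 8 mm above the worktop (block's top at 18 mm); z up, x along the row of inserts
- caddy: the kit's caddy: low fixed metal tray 246 x 92 mm, long sides 14 mm high, end plates 18 mm high with a bent bar on each end rising to 38 mm above the worktop; the three inserts sit in it in a row at 78 mm pitch, in any order. Origin at the centre of its underside; x along the row, y across it
Things that resemble listed ones, but are neither listed nor needed, are in the scene too. What is shaped like the part that bears plunger_center but blue or pink is not meant.

How it is judged:
At the end, for the whole second after the job is handed in: Die round its post, plunger in the smaller well, smallest jar in the larger well: each within 10 mm of its insert's centre, within 4 mm of standing on the insert's floor, within 0.1 rad of upright, at rest. The two bigger jars are within 30 mm of where they stood (horizontal distance between die_center and insert_die_floor below 0.01 m and z of die_center in the frame of insert_die_floor between 0.021 and 0.029 m and angle between each of die_center, plunger_center, small_jar_center's own z axis and vertical below 0.1 rad and horizontal distance between plunger_center and insert_plunger_floor below 0.01 m and z of plunger_center in the frame of insert_plunger_floor between 0.026 and 0.034 m and horizontal distance between small_jar_center and insert_jar_floor below 0.01 m and z of small_jar_center in the frame of insert_jar_floor between 0.029 and 0.037 m and distance of each of middle_jar_center, large_jar_center from where it was at the start of the episode below 0.03 m and linear speed of each of die, plunger, small_jar below 0.02 m/s); the robot touches nothing.
It fails at once if the middle-sized jar is shifted by more than 30 mm or tipped (distance of middle_jar_center from where it was at the start of the episode above 0.03 m or angle between middle_jar_center's own z axis and vertical above 0.4 rad).
It fails at once if the largest jar is shifted by more than 30 mm or tipped (distance of large_jar_center from where it was at the start of the episode above 0.03 m or angle between large_jar_center's own z axis and vertical above 0.4 rad).
It also fails if it takes over 74 s, if anything falls off the work surface, if the arm or the gripper's body presses on something with over 40 N, if the wrist force passes 120 N, or if a joint passes its speed limit or range.

ROBOT

A 7-joint arm with a two-finger parallel gripper is mounted at the origin on a cart in front of the work surface, level with it; the furniture and walls round the work are solid. World frame = base frame: x ahead of the robot, y to its left, z up, the work surface at z = 0. Lengths are in m, angles in rad, forces in N, time in s.
With the tool pointing down it reaches from about 0.4 to 0.875 m from the base axis. Payload 4.4 kg.
Tool frame: the origin (TCP) lies midway between the tips of the shut fingers; the grasp point (between the pads) lies 19 mm behind it; z points along the fingers, x is the direction in which the jaws open and shut, and the axes are right-handed (so a half turn about z gives the same grasp; the last joint's range is limited). The gripper opens to 85 mm and grips with 20 to 120 N. Pads are 22 mm wide; open, the fingers measure 114 mm over their backs; the gripper's body (76 mm by 85 mm) begins 54 mm behind the grasp point. The pads swing forward as they close: fully open they stand 13 mm farther back than shut.
Start: joints at [1.227, 0.628, 0.038, 1.517, -0.027, 0.996, -0.02], TCP at [0.178, -0.625, 0.231] pointing down, gripper open.
Joint ranges: [-3.06, 3.06], [-0.37, 2.12], [-1.25, 1.32], [0.18, 2.47], [-1.1, 4.24], [0.23, 1.98], [-2.94, 2.94]. Speed limits (rad/s): [2.57, 2.57, 3.14, 3.14, 3.14, 3.14, 3.14].

INTERFACE

Orientations are given as a unit quaternion [x, y, z, w].
In Python, from station import ctrl gives the robot as it stands.
- The arm moves only by the tool arm_command, never from a script. Its argument "series" is a list of rows, each a list of 3 entries, a list of its own where there are three numbers: the shift along the world's x, y, z each as a share of 0.8 m, from -1 to 1, then the turn about the world's z as a share of pi/2 rad, from -1 to 1, then the opening, from 0 (shut) to 1 (fully open). A call has 1 to 5 rows; each row shifts and turns the pose as measured when the row begins; what a row does not reach is not made up. A row lasts 1/12 s, in which the tool goes at most 41.7 mm and 7.16 degrees, less where a joint would pass 70% of its speed; a pose out of reach is approached as far as the arm can. A call with a number of a shift or a turn outside -1 to 1 is refused whole. A call with a gripper value outside its range is refused whole. The fingers move at their own pace and stop on an object; "newtons" is the grip in N (left out, the last holds). Time passes only in rows, so rows that do not move let the fingers close. It gives the time, the measured TCP pose, the force and the opening at its end, in the units of the state.
- ctrl.sense(): the state, without advancing time (a new reading comes with each control period).
- ctrl.grab_frame(name): name is "side" or "top" or "wrist"; returns a dict with "frame" (420x560x3 uint8, red, green, blue), "intrinsics" (3x3 intrinsics, pixels), "k1" (the pictures are not rectified: a ray, as slopes to the right and down, at radius r is drawn at 1 + k1 r^2 times it, then the intrinsics apply), "world_from_camera" (4x4, takes a point from camera to world coordinates). Camera axes: x right, y down, z forward; pixel columns grow to the right and rows downward; lengths in m; the calibration is good to about 2 mm. A picture is of the moment at which its call begins. There is no depth.
- ctrl.close_job(): hands the job in, once; it reports no verdict.
The state is a dict: "time_s": time; "joint_positions": joint angles; "joint_vel": joint speeds; "joint_efforts": joint torques, N m; "tcp_pos": TCP position; "ee_rot": TCP orientation; "ft_force": force on the tool from outside, world axes, zero at the start; "moment": the same for the moment, N m; "width": opening from 0.0 (shut) to 1.0 (fully open).
Only numpy, scipy, OpenCV 4.12 (cv2) and the standard library are available. Lean on these libraries where they do the work, as an engineer would, in place of code of your own. Each camera call takes 0.05 s, during which the arm holds its last target.

## Working session

There is one attempt and no reset: what is moved stays moved. The work goes in short steps, Python scripts to look and compute and a tool call to move; the robot and the scene stay as the last step left them, time stands still between calls to the robot, and variables do not carry over. Pictures are saved under pics/ and viewed, and the job is handed in when it is done.

Besides the shell and the picture viewer there is one more tool, called after "Emit:" by a JSON object that holds its "op" and its "data", one argument or row to a line. arm_command: Moves the arm, as the interface text tells. Its arguments: {"type":"object","properties":{"series":{"type":"array","items":{"type":"array"}},"newtons":{"type":"number"}},"required":["series"]}

```bash
mkdir -p pics; ls; cat > h.py <<'E'
import numpy as np, cv2
from station import ctrl
def grab(n,save=None):
    f=ctrl.grab_frame(n)
    if save: cv2.imwrite('pics/'+save,f['frame'][:,:,::-1])
    return f
def ray(f,u,v):
    K=np.array(f['intrinsics']);T=np.array(f['world_from_camera']);k=f['k1']
    d=np.array([(u-K[0,2])/K[0,0],(v-K[1,2])/K[1,1]]);s=d.copy()
    for _ in range(30): s=d/(1+k*(s@s))
    return T[:3,3],T[:3,:3]@np.array([s[0],s[1],1])
def at(f,u,v,z):
    o,d=ray(f,u,v);return (o+d*(z-o[2])/d[2])
def proj(f,p):
    K=np.array(f['intrinsics']);T=np.array(f['world_from_camera'])
    c=T[:3,:3].T@(np.array(p)-T[:3,3]);s=c[:2]/c[2];s=s*(1+f['k1']*(s@s))
    return K[:2,:2]@s+K[:2,2]
E
python3 - <<'E'
from h import *
for n in ('side','top','wrist'):
    f=grab(n,n+'0.png');print(n,np.round(f['world_from_camera'],3).tolist(),f['k1'],np.round(f['intrinsics'],1).tolist())
s=ctrl.sense();print(s)
E
```

```text
pics
side [[-0.998, -0.062, 0.034, 0.526], [-0.07, 0.824, -0.562, 0.648], [0.007, -0.563, -0.827, 1.079], [0.0, 0.0, 0.0, 1.0]] -0.02500357913974527 [[542.2, 0.0, 281.5], [0.0, 542.2, 209.5], [0.0, 0.0, 1.0]]
top [[-0.01, -0.98, 0.201, 0.371], [-1.0, 0.01, 0.002, -0.037], [-0.004, -0.201, -0.98, 1.011], [0.0, 0.0, 0.0, 1.0]] -0.10689181505435881 [[437.1, 0.0, 285.6], [0.0, 437.1, 213.3], [0.0, 0.0, 1.0]]
wrist [[0.274, -0.914, -0.298, 0.255], [-0.962, -0.261, -0.084, -0.602], [-0.001, 0.31, -0.951, 0.372], [0.0, 0.0, 0.0, 1.0]] -0.08414958469442425 [[341.7, 0.0, 278.7], [0.0, 341.7, 208.2], [0.0, 0.0, 1.0]]
{'time_s': 0.15, 'joint_positions': array([ 1.22719283,  0.62913403,  0.03846112,  1.51812897, -0.02701445,
        0.99632836, -0.02004788]), 'joint_vel': array([ 8.83778177e-05, -2.50963940e-03,  1.01382822e-03, -3.51621120e-03,
        1.21256260e-03,  2.16801576e-04,  1.17777709e-03]), 'joint_efforts': array([ 1.47490478e-03, -5.63797724e+01,  1.22742187e+00, -1.93650270e+01,
        1.09851311e-02,  7.44562276e-03,  3.08855704e-05]), 'tcp_pos': array([ 0.17815536, -0.6246093 ,  0.23060333]), 'ee_rot': array([ 7.98179184e-01, -6.02419657e-01, -5.91748742e-04, -4.44911731e-04]), 'ft_force': array([-0.03240201, -0.89250124, -0.67613322]), 'moment': array([-0.00212906, -0.04211333,  0.02190917]), 'width': 1.0014946454054774}
```

View pics/top0.png

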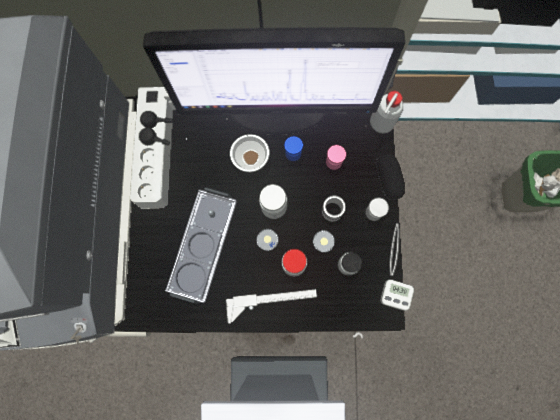

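View pics/side0.png

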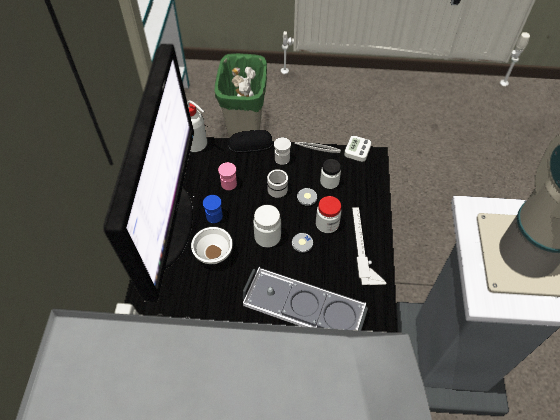

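Candidates in the top view:
- **Plunger:** grey at (377,209), blue at (293,148), pink at (336,157). Grey is the one meant.
- **Die:** the open ring at (334,208).
- **Small jar:** the black cap at (350,264). The red cap (294,262) and the white cap (273,201) are the other jars.

I'll confirm these in an enlarged crop.

```bash
python3 - <<'E'
from h import *
a=cv2.imread('pics/top0.png')[175:310,150:410];cv2.imwrite('pics/topc.png',cv2.resize(a,None,fx=3,fy=3,interpolation=cv2.INTER_CUBIC))
a=cv2.imread('pics/side0.png')[125:340,200:400];cv2.imwrite('pics/sidec.png',cv2.resize(a,None,fx=2.7,fy=2.7,interpolation=cv2.INTER_CUBIC))
E
```

```text
(no output)
```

View pics/topc.png

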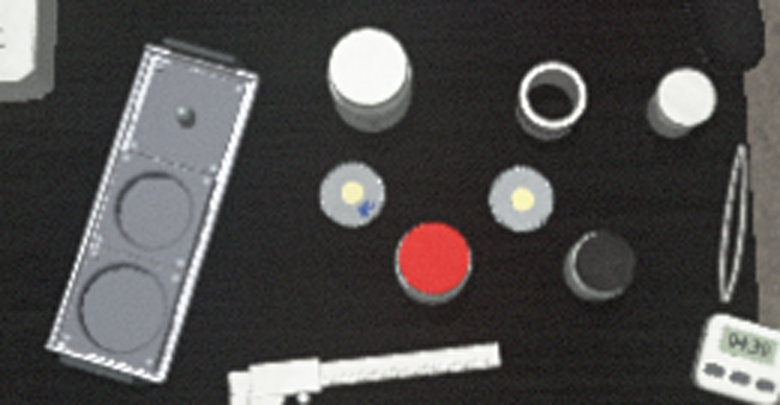

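View pics/sidec.png

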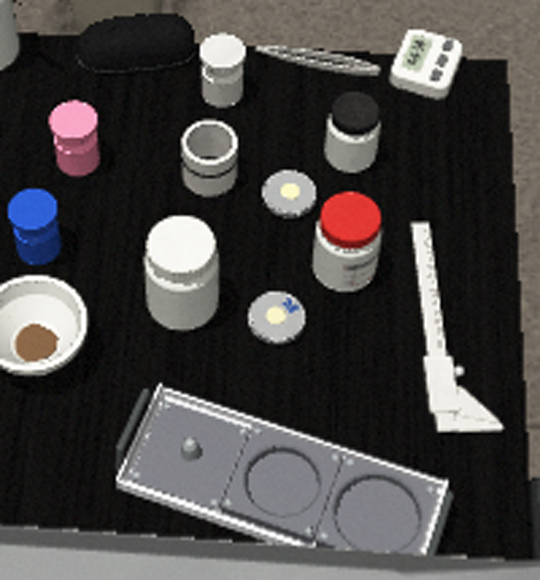

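```bash
python3 - <<'E'
from h import *
t=ctrl.grab_frame('top');s=ctrl.grab_frame('side')
T=lambda u,v:(150+u/3-.33,175+v/3-.33); S=lambda u,v:(200+u/2.7-.3,125+v/2.7-.3)
P={'large':((369,65),(181,244),.092),'red':((433,258),(350,219),.08),'black':((604,262),(355,113),.066),'die':((553,93),(210,147),.05),'plg':((687,97),(222,51),.06),'wellm':((154,211),(283,482),.018),'wellb':((124,308),(378,516),.018),'post':((184,107),(192,441),.03),'postfoot':((185,118),(190,457),.008)}
for k,(a,b,z) in P.items():
    print(k,np.round(at(t,*T(*a),z),4),np.round(at(s,*S(*b),z),4))
for c in [(150,47),(257,74),(163,381),(50,348)]: print(np.round(at(t,*T(*c),.016),4))
E
```

```text
large [ 0.5974 -0.0077  0.092 ] [ 0.5974 -0.0051  0.092 ]
red [ 0.459  -0.0522  0.08  ] [ 0.4605 -0.0483  0.08  ]
black [ 0.4559 -0.1757  0.066 ] [ 0.4575 -0.1727  0.066 ]
die [ 0.5846 -0.1444  0.05  ] [ 0.5837 -0.1375  0.05  ]
plg [ 0.5784 -0.2434  0.06  ] [ 0.5804 -0.2413  0.06  ]
wellm [0.5025 0.1599 0.018 ] [0.5038 0.1637 0.018 ]
wellb [0.4287 0.181  0.018 ] [0.429  0.1869 0.018 ]
post [0.5811 0.1366 0.03  ] [0.5773 0.1393 0.03  ]
postfoot [0.577  0.1395 0.008 ] [0.5789 0.1429 0.008 ]
[0.6327 0.1673 0.016 ]
[0.6098 0.0823 0.016 ]
[0.3742 0.1505 0.016 ]
[0.3988 0.2373 0.016 ]
```

View pics/wrist0.png

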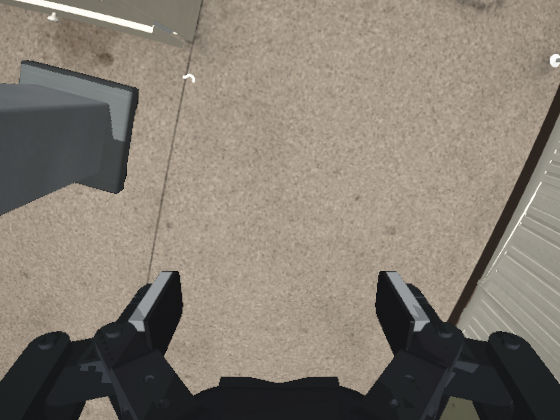

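Emit:
{"op": "arm_command", "data": {
  "series": [
    [[0.032,0.038,0],-0.072,0.9],
    [[0.032,0.038,0],-0.072,0.9],
    [[0.032,0.038,0],-0.072,0.9],
    [[0.032,0.038,0],-0.072,0.9],
    [[0.032,0.038,0],-0.072,0.9]
  ],
  "newtons": 40
}}

```text
time_s: 0.67
tcp_pos: [0.2969, -0.4762, 0.2296]
ee_rot: [-0.58, 0.815, 0.001, -0.004]
ft_force: [0.5, -0.8, -0.7]
width: 0.9
```

Emit:
{"op": "arm_command", "data": {
  "series": [
    [[0.032,0.038,0],0,0.9],
    [[0.032,0.038,0],0,0.9],
    [[0.032,0.038,0],0,0.9],
    [[0.032,0.038,0],0,0.9],
    [[0.032,0.038,0],0,0.9]
  ]
}}

```text
time_s: 1.08
tcp_pos: [0.4295, -0.3159, 0.2299]
ee_rot: [-0.577, 0.817, 0.001, -0.004]
ft_force: [0.5, -1.2, -0.5]
width: 0.902
```

Emit:
{"op": "arm_command", "data": {
  "series": [
    [[0.034,0.038,-0.008],0.02,0.9],
    [[0.034,0.038,-0.008],0.01,0.9],
    [[0.034,0.038,-0.008],0,0.9],
    [[0.034,0.038,-0.008],0,0.9],
    [[0.03,0.03,0],0,0.9]
  ]
}}

```text
time_s: 1.5
tcp_pos: [0.564, -0.165, 0.2054]
ee_rot: [-0.598, 0.801, -0.0, -0.003]
ft_force: [0.7, -0.0, 0.4]
width: 0.903
```

```bash
python3 - <<'E'
from h import *
f=grab('wrist','w1.png');s=ctrl.sense();print(s['tcp_pos'],s['ee_rot'])
for n,p in dict(die=(.584,-.141,.05),plg=(.579,-.242,.06),jar=(.4565,-.174,.066)).items(): print(n,proj(f,p))
print(at(f,280,380,.05))
E
```

```text
[ 0.5705173  -0.15725903  0.20565907] [-6.01877769e-01  7.98587528e-01 -1.51987456e-04  1.04308197e-03]
die [246.79452152 175.8593563 ]
plg [361.4603886 150.8058051]
jar [320.27222923 295.59202665]
[ 0.35101129 -0.10296555  0.05      ]
```

View pics/w1.png

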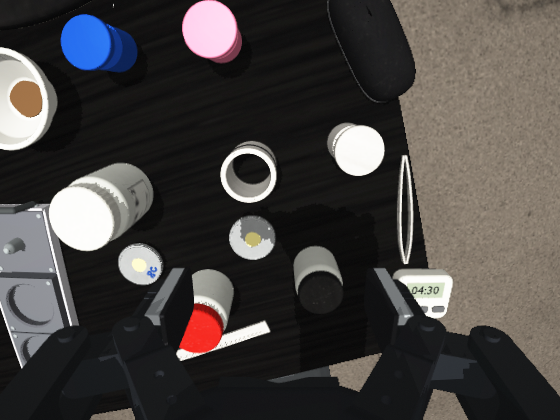

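The wrist view shows the die's top ring centred near (248,174), the grey plunger's head at (358,150) and the small jar's black cap at (320,293). All three are close to the predictions. I'll fit the centres properly.

```bash
python3 - <<'E'
from h import *
f=ctrl.grab_frame('wrist')
g=cv2.cvtColor(f['frame'],cv2.COLOR_RGB2GRAY)
def fit(x0,y0,x1,y1,th,inv=False):
    r=g[y0:y1,x0:x1];m=(r>th).astype('uint8')
    if inv:m=1-m
    cs,_=cv2.findContours(m,cv2.RETR_LIST,cv2.CHAIN_APPROX_NONE)
    for c in cs:
        if len(c)>50:
            e=cv2.fitEllipse(c);print((round(e[0][0]+x0,1),round(e[0][1]+y0,1)),np.round(e[1],1),len(c))
print('die');fit(210,130,290,212,200);
print('plg');fit(318,110,395,185,215)
print('jar');fit(285,260,355,320,60,True)
for n,p,z in [('die',(248.3,174),.05),('plg',(358,150),.06),('jar',(320,293),.066)]: print(n,at(f,*p,z))
E
python3 -c "
import cv2
a=cv2.imread('pics/w1.png')[110:330,200:400];cv2.imwrite('pics/w1c.png',cv2.resize(a,None,fx=2.7,fy=2.7,interpolation=cv2.INTER_CUBIC))"
```

```text
die
(259.4, 179.9) [44.4 46.3] 129
(259.4, 179.9) [52.8 54.1] 152
plg
(369.9, 156.2) [48.8 49.5] 189
jar
(320.1, 290.5) [72.8 75. ] 342
die [ 0.59243331 -0.13411641  0.05      ]
plg [ 0.58862452 -0.23078532  0.06      ]
jar [ 0.46715725 -0.16709099  0.066     ]
```

View pics/w1c.png

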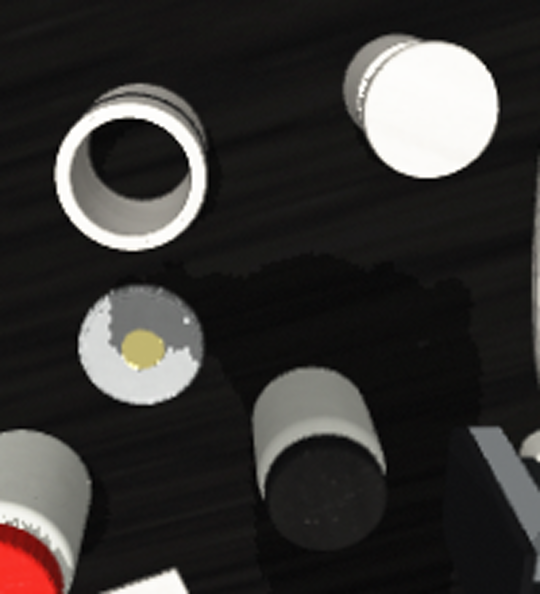

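The arm was still settling between those two frames, so I'll re-measure in one still frame.

```bash
python3 - <<'E'
from h import *
f=grab('wrist','w2.png');s=ctrl.sense();print(s['tcp_pos'],s['ee_rot'],np.abs(s['joint_vel']).max())
g=cv2.cvtColor(f['frame'],cv2.COLOR_RGB2GRAY)
def fit(x0,y0,x1,y1,th,inv=False):
    r=g[y0:y1,x0:x1];m=(r>th).astype('uint8')
    if inv:m=1-m
    cs,_=cv2.findContours(m,cv2.RETR_EXTERNAL,cv2.CHAIN_APPROX_NONE)
    c=max(cs,key=len);e=cv2.fitEllipse(c);q=(e[0][0]+x0,e[0][1]+y0);print(q,e[1]);return q
d=fit(220,130,300,220,200);p=fit(328,110,405,190,215)
print(at(f,*d,.05),at(f,*p,.06))
E
```

```text
[ 0.56532495 -0.16439231  0.20597819] [-6.00090246e-01  7.99929469e-01 -7.23613015e-04 -2.00448861e-03] 0.06577291566561695
(254.8658905029297, 177.9106330871582) (52.75617218017578, 54.40092849731445)
(365.38270568847656, 154.12848663330078) (48.866336822509766, 49.66653060913086)
[ 0.58460079 -0.14211747  0.05      ] [ 0.58063331 -0.239609    0.06      ]
```

View pics/w2.png

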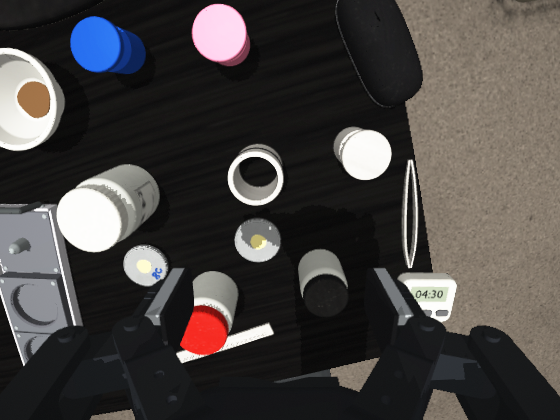

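Emit:
{"op": "arm_command", "data": {
  "series": [
    [[0.012,0.014,-0.03],0,0.9],
    [[0.012,0.014,-0.045],0,0.9],
    [[0,0,-0.045],0,0.9],
    [[0,0,-0.02],0,0.9],
    [[0,0,0],0,0.9]
  ]
}}

```text
time_s: 2.07
tcp_pos: [0.5845, -0.148, 0.0934]
ee_rot: [-0.598, 0.802, -0.005, -0.001]
ft_force: [-1.0, -0.0, 0.0]
width: 0.903
```

```bash
python3 - <<'E'
from h import *
f=grab('wrist','w3.png');s=ctrl.sense();print(s['tcp_pos'],s['ee_rot'],np.abs(s['joint_vel']).max())
print(proj(f,(.584,-.141,.05)), proj(f,(.584,-.141,.0)))
E
```

```text
[ 0.58453557 -0.14874705  0.09458923] [-0.59740838  0.80191637 -0.00559275 -0.00143998] 0.047345347352993804
[268.85683032 243.35860513] [270.10422679 215.8703728 ]
```

View pics/w3.png

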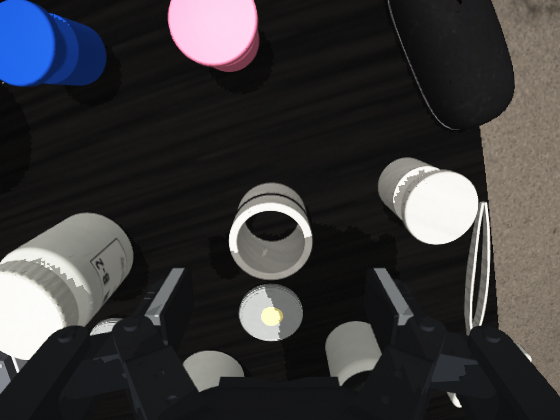

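The die's top is centred at (271,238), against a prediction of (269,243), so it agrees to about 2 mm. I'll descend.

Emit:
{"op": "arm_command", "data": {
  "series": [
    [[0.001,0.009,-0.045],0,0.9],
    [[0.0,0,-0.042],0,0.9],
    [[0,0,-0.012],0,0.9],
    [[0,0,-0.002],0,0.9],
    [[0,0,0],0,0.9]
  ]
}}

```text
time_s: 2.53
tcp_pos: [0.5891, -0.1492, 0.0201]
ee_rot: [-0.594, 0.804, -0.012, 0.001]
ft_force: [-0.3, -0.5, 0.6]
width: 0.902
```

```bash
python3 - <<'E'
from h import *
f=grab('wrist','w4.png');s=ctrl.sense();print(s['tcp_pos'],s['ee_rot'],s['ft_force'],s['width'])
E
```

```text
[ 0.58962617 -0.14951072  0.02079434] [-0.59434238  0.80411672 -0.01224499  0.00186763] [ 0.852937   -0.34129841  0.11683185] 0.9044439545219201
```

View pics/w4.png

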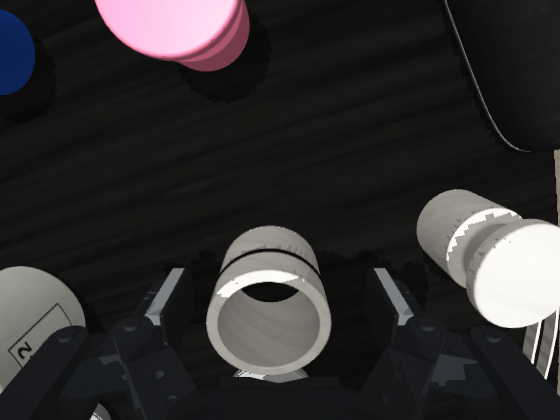

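Emit:
{"op": "arm_command", "data": {
  "series": [
    [[-0.005,0.009,-0.005],0,0.9],
    [[-0.002,0.003,-0.002],0,0.9],
    [[0,0,0],0,0.9]
  ]
}}

```text
time_s: 2.83
tcp_pos: [0.5865, -0.1407, 0.0198]
ee_rot: [-0.594, 0.805, -0.015, 0.004]
ft_force: [0.5, -0.4, -0.6]
width: 0.897
```

```bash
python3 - <<'E'
from h import *
f=grab('wrist','w5.png');s=ctrl.sense();print(s['tcp_pos'],s['ee_rot'],s['ft_force'],s['width'])
E
```

```text
[ 0.58670425 -0.14065866  0.01995723] [-0.59381764  0.80444263 -0.01525779  0.00445687] [-0.71406454  0.60571951 -0.74093275] 0.9010626509131605
```

View pics/w5.png

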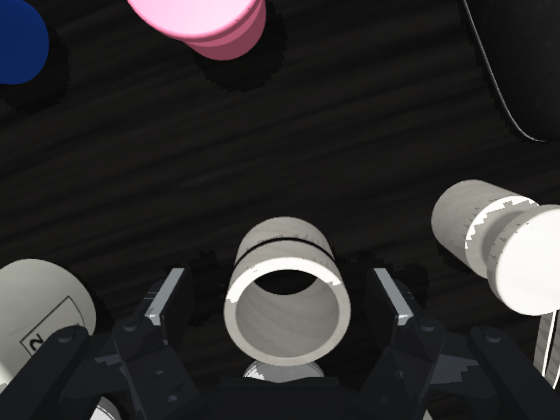

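Emit:
{"op": "arm_command", "data": {
  "series": [
    [[-0.001,-0.003,-0.002],0,0.3],
    [[0,0,0],0,0.3],
    [[0,0,0],0,0.3],
    [[0,0,0],0,0.3],
    [[0,0,0],0,0.3]
  ],
  "newtons": 70
}}

```text
time_s: 3.3
tcp_pos: [0.587, -0.143, 0.0203]
ee_rot: [-0.594, 0.804, -0.016, 0.006]
ft_force: [0.0, 0.0, -0.3]
width: 0.555
```

```bash
python3 - <<'E'
from h import *
f=grab('wrist','w6.png');s=ctrl.sense();print(s['tcp_pos'],s['ee_rot'],s['ft_force'],s['width'],s['width']*85)
E
```

```text
[ 0.58702548 -0.14301774  0.0203086 ] [-0.59408527  0.80422105 -0.01614802  0.00551715] [ 0.91435786  0.16042537 -0.14227232] 0.5524328081720978 46.956788694628315
```

View pics/w6.png

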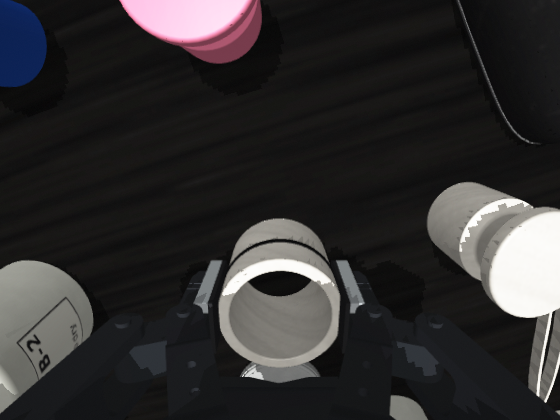

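Emit:
{"op": "arm_command", "data": {
  "series": [
    [[0,0,0],0,0.3],
    [[0,0,0],0,0.3],
    [[0,0,0.02],0,0.3],
    [[0,0,0.04],0,0.3],
    [[0,0,0.045],0,0.3]
  ]
}}

```text
time_s: 3.77
tcp_pos: [0.5784, -0.1409, 0.0964]
ee_rot: [-0.594, 0.804, -0.008, -0.002]
ft_force: [1.2, 0.0, -4.3]
width: 0.547
```

Emit:
{"op": "arm_command", "data": {
  "series": [
    [[0,0,0.045],0,0.3],
    [[0,0,0.03],0,0.3],
    [[0,0.02,0.01],0,0.3],
    [[0,0.04,0],0,0.3],
    [[0,0.045,0],0,0.3]
  ]
}}

```text
time_s: 4.18
tcp_pos: [0.5773, -0.0686, 0.1717]
ee_rot: [-0.587, 0.81, -0.013, -0.003]
ft_force: [1.2, 0.5, -6.3]
width: 0.553
```

```bash
python3 - <<'E'
from h import *
f=grab('wrist','w7.png');s=ctrl.sense();print(s['tcp_pos'],s['ee_rot'],s['ft_force'],s['width'],s['width']*85)
E
```

```text
[ 0.5772207  -0.05642811  0.17097471] [-0.5913784   0.80634179 -0.00912387 -0.00111831] [-1.01422728 10.26521251 -5.9978672 ] 0.5490782238181524 46.67164902454296
```

View pics/w7.png

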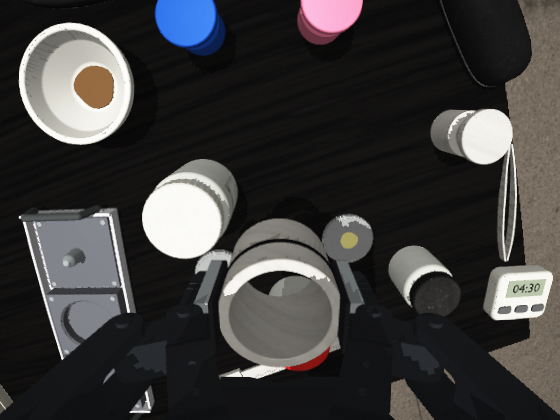

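Emit:
{"op": "arm_command", "data": {
  "series": [
    [[0,0.035,0],0,0.3],
    [[0,0.045,0],0,0.3],
    [[0,0.045,0],0,0.3],
    [[0,0.045,0],0,0.3],
    [[0,0.04,0],0,0.3]
  ]
}}

```text
time_s: 4.65
tcp_pos: [0.5721, 0.1108, 0.1672]
ee_rot: [-0.588, 0.809, -0.009, -0.007]
ft_force: [0.8, 0.3, -5.7]
width: 0.552
```

Emit:
{"op": "arm_command", "data": {
  "series": [
    [[0,0.02,-0.01],0,0.3],
    [[0,0.01,-0.02],0,0.3],
    [[0,0,-0.02],0,0.3],
    [[0,0,0],0,0.3]
  ]
}}

```text
time_s: 4.98
tcp_pos: [0.5674, 0.1507, 0.1223]
ee_rot: [-0.595, 0.803, -0.004, -0.007]
ft_force: [-0.8, -1.0, -5.1]
width: 0.546
```

```bash
python3 - <<'E'
from h import *
s=ctrl.sense();print(s['tcp_pos'],s['ee_rot'],s['ft_force'],s['joint_positions'])
f=grab('wrist','w8.png');s=ctrl.sense();print(s['tcp_pos'],s['ee_rot'],s['ft_force'],s['width'],s['width']*85)
for p in [(.577,.14,.008),(.577,.14,.03),(.503,.162,.018)]:print(proj(f,p))
f=grab('top','t8.png')
E
```

```text
[0.56744383 0.1507367  0.1223366 ] [-0.59545437  0.80334551 -0.00446921 -0.00707798] [-0.79413677 -0.95757642 -5.05360014] [-0.44031322  0.68996899  0.1991102   1.79197068 -0.17855597  0.68755024
 -2.01199559]
[0.5679341  0.15104735 0.12347476] [-0.59536514  0.80341756 -0.0044039  -0.00641716] [ 0.07484832  0.46825225 -5.47412131] 0.549766481583096 46.73015093456316
[287.3430193  187.97367078]
[288.61954121 195.82214263]
[287.64735035 282.37633052]
```

View pics/w8.png

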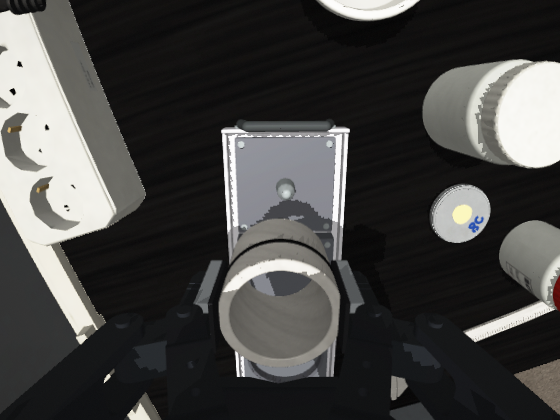

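```bash
python3 -c "
import cv2
a=cv2.imread('pics/w8.png')[110:260,205:365];cv2.imwrite('pics/w8c.png',cv2.resize(a,None,fx=4,fy=4,interpolation=cv2.INTER_CUBIC))"
```

```text
(no output)
```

View pics/w8c.png

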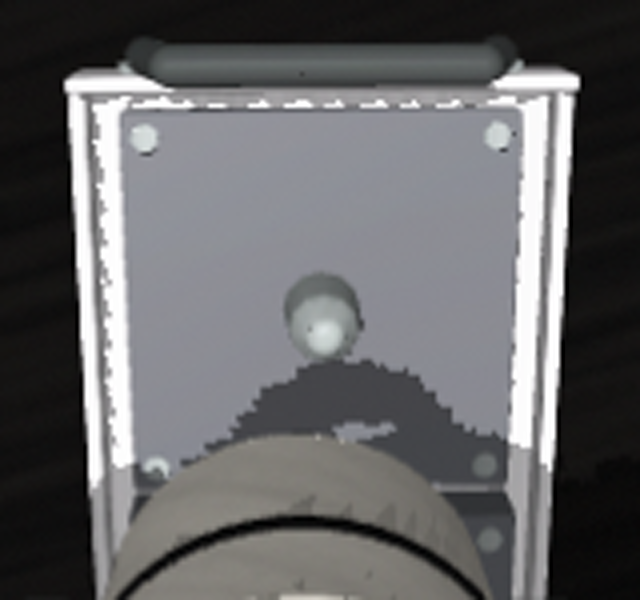

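Post foot at (285,187) and tip at (286,194) agree with the prediction to about 1 mm. The jaws line up with the caddy. I'll centre over the post and go down part-way.

Emit:
{"op": "arm_command", "data": {
  "series": [
    [[0.012,-0.01,0],0,0.3],
    [[0.003,-0.003,-0.02],0,0.3],
    [[0,0,-0.03],0,0.3],
    [[0,0,-0.012],0,0.3],
    [[0,0,0],0,0.3]
  ]
}}

```text
time_s: 5.5
tcp_pos: [0.5896, 0.1319, 0.0792]
ee_rot: [-0.592, 0.806, -0.009, -0.001]
ft_force: [0.7, -0.2, -5.0]
width: 0.552
```

```bash
python3 - <<'E'
from h import *
f=grab('wrist','w9.png');s=ctrl.sense();print(s['tcp_pos'],s['ee_rot'],s['ft_force'],s['width'],s['width']*85)
E
```

```text
[0.59002114 0.13148331 0.08004111] [-5.91745699e-01  8.06063722e-01 -9.89123423e-03 -6.82809687e-04] [ 0.49359442 -0.73614498 -5.11577819] 0.554929438487671 47.16900227145203
```

View pics/w9.png

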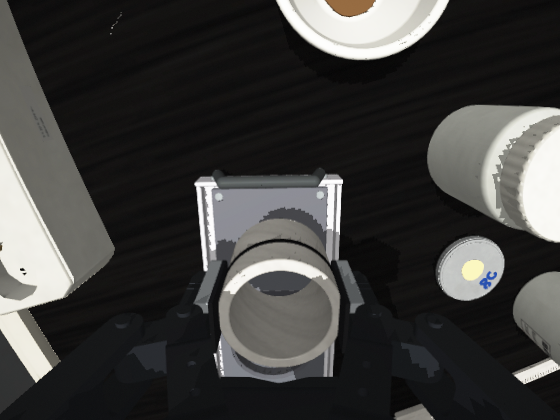

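Emit:
{"op": "arm_command", "data": {
  "series": [
    [[-0.008,0.007,0],0,0.3],
    [[0,0,0],0,0.3],
    [[0,0,0],0,0.3]
  ]
}}

```text
time_s: 5.8
tcp_pos: [0.5852, 0.1363, 0.083]
ee_rot: [-0.591, 0.807, -0.011, 0.001]
ft_force: [0.5, -0.3, -5.4]
width: 0.551
```

```bash
python3 - <<'E'
from h import *
f=grab('wrist','w10.png');s=ctrl.sense();print(s['tcp_pos'],s['ee_rot'],s['ft_force'])
E
```

```text
[0.58497334 0.13685257 0.08305053] [-0.59098022  0.8066176  -0.01045933  0.00101098] [-0.14951041  0.9502864  -6.01168823]
```

Emit:
{"op": "arm_command", "data": {
  "series": [
    [[-0.008,0.006,-0.015],0,0.3],
    [[-0.002,0.001,-0.015],0,0.3],
    [[0,0,-0.005],0,0.3],
    [[0,0,0],0,0.3]
  ]
}}

```text
time_s: 6.18
tcp_pos: [0.5791, 0.1444, 0.058]
ee_rot: [-0.592, 0.806, -0.011, 0.004]
ft_force: [-0.3, -0.7, -4.3]
width: 0.552
```

```bash
python3 - <<'E'
from h import *
f=grab('wrist','w10.png');s=ctrl.sense();print(s['tcp_pos'],s['ee_rot'],s['ft_force'])
f=grab('top','t10.png')
a=cv2.imread('pics/t10.png')[150:310,130:330];cv2.imwrite('pics/t10c.png',cv2.resize(a,None,fx=3,fy=3,interpolation=cv2.INTER_CUBIC))
E
```

```text
[0.5793899  0.14432364 0.05842082] [-0.59160963  0.80612738 -0.01161297  0.004673  ] [-1.83245299  0.31270897 -5.14536453]
```

View pics/w10.png

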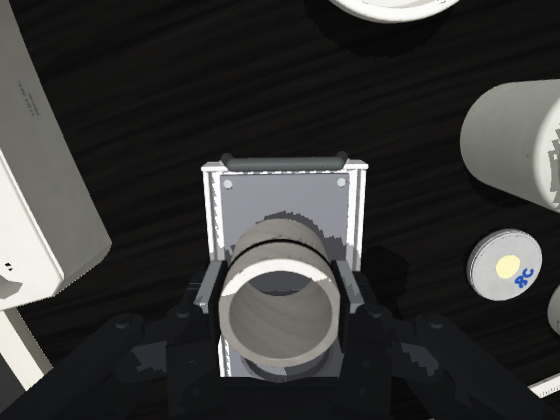

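Emit:
{"op": "arm_command", "data": {
  "series": [
    [[0,-0.004,-0.012],0,0.3],
    [[0,0,-0.012],0,0.3],
    [[0,0,-0.008],0,0.3],
    [[0,0,0],0,0.3]
  ]
}}

```text
time_s: 6.62
tcp_pos: [0.582, 0.1402, 0.0328]
ee_rot: [-0.591, 0.806, -0.013, 0.007]
ft_force: [0.6, 0.3, -4.8]
width: 0.547
```

```bash
python3 - <<'E'
from h import *
f=grab('wrist','w11.png');s=ctrl.sense();print(s['tcp_pos'],s['ee_rot'],s['ft_force'])
E
```

```text
[0.58211299 0.14031336 0.03311792] [-0.59117899  0.80640541 -0.01297554  0.007025  ] [-0.23441885 -0.43185967 -5.25210602]
```

View pics/w11.png

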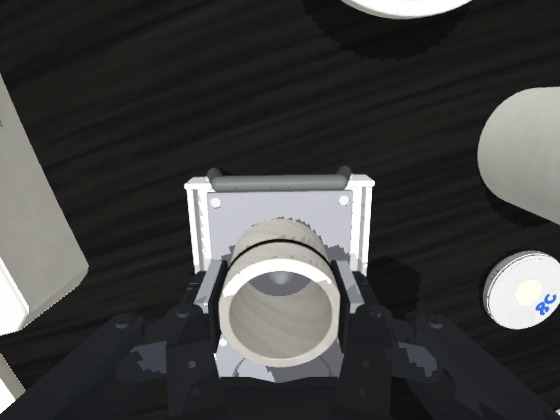

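The post shows inside the bore at (283,275), well centred. I'll lower the last few millimetres.

Emit:
{"op": "arm_command", "data": {
  "series": [
    [[-0.002,0,-0.006],0,0.3],
    [[0,0,-0.004],0,0.3],
    [[0,0,0],0,0.3]
  ]
}}

```text
time_s: 6.92
tcp_pos: [0.5821, 0.1403, 0.0291]
ee_rot: [-0.591, 0.807, -0.013, 0.009]
ft_force: [1.1, -0.0, -5.3]
width: 0.548
```

```bash
python3 - <<'E'
from h import *
s=ctrl.sense();print(s['tcp_pos'],s['ee_rot'],s['ft_force'])
E
```

```text
[0.58209    0.14034459 0.0290814 ] [-0.59093512  0.80656233 -0.01331502  0.00869536] [ 1.08234183e+00 -4.48073951e-03 -5.31522843e+00]
```

Emit:
{"op": "arm_command", "data": {
  "series": [
    [[0,0,-0.005],0,0.3],
    [[0,0,-0.003],0,0.3],
    [[0,0,0],0,0.3]
  ]
}}

```text
time_s: 7.17
tcp_pos: [0.583, 0.1405, 0.0291]
ee_rot: [-0.591, 0.807, -0.013, 0.01]
ft_force: [-0.0, -0.1, -6.0]
width: 0.547
```

```bash
python3 - <<'E'
from h import *
f=grab('wrist','w12.png')
s=ctrl.sense();print(s['tcp_pos'],s['ee_rot'],s['ft_force'])
E
```

```text
[0.58332213 0.14061192 0.02902042] [-0.59077008  0.80665532 -0.01350927  0.01074214] [ 0.34806622  0.10981011 -4.69257393]
```

View pics/w12.png

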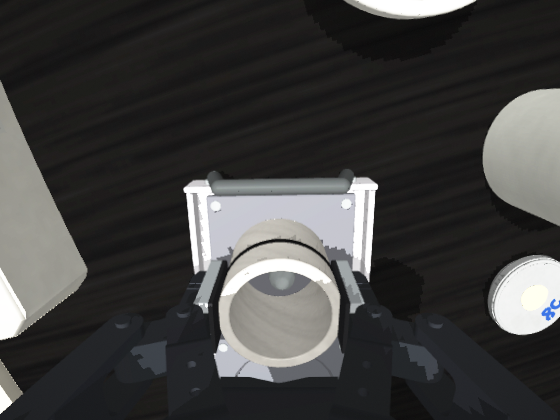

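Emit:
{"op": "arm_command", "data": {
  "series": [
    [[-0.004,0,-0.008],0,0.3],
    [[-0.003,0,-0.008],0,0.3],
    [[-0.002,0,-0.004],0,0.3]
  ]
}}

```text
time_s: 7.47
tcp_pos: [0.5837, 0.1407, 0.0283]
ee_rot: [-0.59, 0.807, -0.017, 0.019]
ft_force: [-2.5, -0.7, 5.2]
width: 0.549
```

```bash
python3 - <<'E'
from h import *
s=ctrl.sense();print(s['tcp_pos'],s['ee_rot'],s['ft_force'])
E
```

```text
[0.58374417 0.14066103 0.02828069] [-0.590294    0.80680396 -0.01653966  0.01862266] [-2.50364572 -0.70365667  5.15026958]
```

Contact: the vertical force has reversed to about +5 N. I'll release and lift.

Emit:
{"op": "arm_command", "data": {
  "series": [
    [[0,0,0],0,0.9],
    [[0,0,0],0,0.9],
    [[0,0,0],0,0.9],
    [[0,0,0.01],0,0.9],
    [[0,0,0.03],0,0.9]
  ]
}}

```text
time_s: 7.88
tcp_pos: [0.5834, 0.1407, 0.0585]
ee_rot: [-0.59, 0.807, -0.016, 0.018]
ft_force: [-0.1, -0.4, 0.4]
width: 0.902
```

Emit:
{"op": "arm_command", "data": {
  "series": [
    [[0,0,0.045],0,0.9],
    [[0,0,0.045],0,0.9],
    [[0,0,0.045],0,0.9],
    [[0,0,0.01],0,0.9]
  ]
}}

```text
time_s: 8.22
tcp_pos: [0.5828, 0.1402, 0.1783]
ee_rot: [-0.59, 0.807, -0.016, 0.016]
ft_force: [0.9, 0.0, -0.5]
width: 0.901
```

```bash
python3 - <<'E'
from h import *
f=grab('wrist','w13.png')
s=ctrl.sense();print(s['tcp_pos'],s['ee_rot'],s['ft_force'])
for p in [(.578,.141,.058),(.578,.141,.008),(.503,.162,.018)]:print(proj(f,p))
E
```

```text
[0.58262908 0.14032492 0.17777891] [-0.59032491  0.80684518 -0.01608179  0.0160852 ] [ 0.01217229 -0.15602544  0.94000569]
[281.91605772 213.28507361]
[281.77075829 198.52652158]
[284.32048451 277.60985668]
```

View pics/w13.png

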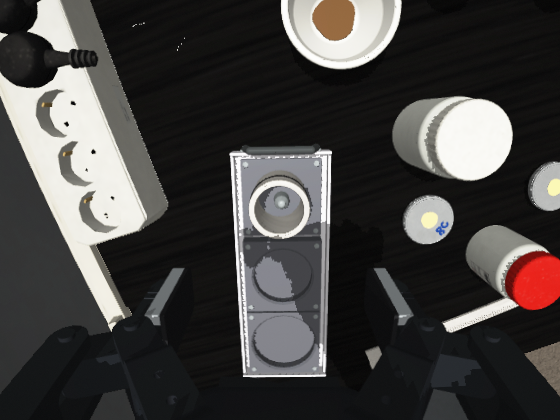

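```bash
python3 - <<'E'
from h import *
f=ctrl.grab_frame('wrist')
g=cv2.cvtColor(f['frame'],cv2.COLOR_RGB2GRAY)
cv2.imwrite('pics/w13c.png',cv2.resize(cv2.cvtColor(f['frame'],cv2.COLOR_RGB2BGR)[140:380,220:340],None,fx=2.5,fy=2.5,interpolation=cv2.INTER_CUBIC)) 
s=ctrl.sense();print(s['tcp_pos'])
print('die',at(f,279,207,.058),'tip',at(f,281,199,.03),'wellm',at(f,284,276.5,.018),'wellb',at(f,284,342,.018))
t=grab('top','t13.png');cv2.imwrite('pics/t13c.png',cv2.resize(cv2.imread('pics/t13.png')[180:310,150:260],None,fx=4,fy=4,interpolation=cv2.INTER_CUBIC))
print(proj(t,(.578,.141,.058)))
E
```

```text
[0.58128561 0.1402261  0.1752904 ]
die [0.58367338 0.14175118 0.058     ] tip [0.58289131 0.14030808 0.03      ] wellm [0.50427474 0.16200318 0.018     ] wellb [0.43108614 0.1848436  0.018     ]
[206.8627702  209.12777899]
```

View pics/w13c.png

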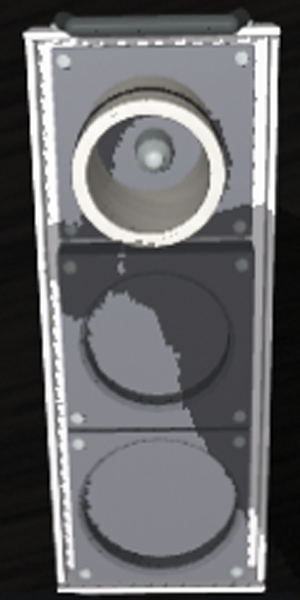

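The die stands round the post, within about 3 mm. The middle well (80 px across in the top crop, against 90) is the plunger's. Next is the plunger.

Emit:
{"op": "arm_command", "data": {
  "series": [
    [[0,-0.035,0],0,0.9],
    [[0,-0.05,0],0,0.9],
    [[0,-0.05,0],0,0.9],
    [[0,-0.05,0],0,0.9],
    [[0,-0.05,0],0,0.9]
  ]
}}

```text
time_s: 8.78
tcp_pos: [0.5729, -0.0378, 0.162]
ee_rot: [-0.601, 0.799, -0.007, 0.008]
ft_force: [0.4, 0.4, -0.4]
width: 0.897
```

Emit:
{"op": "arm_command", "data": {
  "series": [
    [[0,-0.05,0],0,0.9],
    [[0,-0.05,0],0,0.9],
    [[0,-0.05,0],0,0.9],
    [[0,-0.035,0],0,0.9],
    [[0,-0.02,0],0,0.9]
  ]
}}

```text
time_s: 9.2
tcp_pos: [0.563, -0.2145, 0.1491]
ee_rot: [-0.598, 0.801, 0.0, 0.0]
ft_force: [0.5, 0.0, -0.5]
width: 0.902
```

Emit:
{"op": "arm_command", "data": {
  "series": [
    [[0,0,0],0,0.8],
    [[0,0,0],0,0.8]
  ]
}}

```text
time_s: 9.37
tcp_pos: [0.559, -0.2203, 0.1443]
ee_rot: [-0.594, 0.804, 0.003, -0.003]
ft_force: [0.9, 1.3, 0.8]
width: 0.8
```

```bash
python3 - <<'E'
from h import *
f=grab('wrist','w14.png')
s=ctrl.sense();print(s['tcp_pos'],s['ee_rot'],s['ft_force'])
for p in [(.58,-.241,.06)]:print(proj(f,p))
E
```

```text
[ 0.55863387 -0.22022292  0.14417083] [-0.59455083  0.80404636  0.00256319 -0.00349203] [-0.90162549 -0.54008868  0.42007281]
[300.11580003 178.67966692]
```

View pics/w14.png

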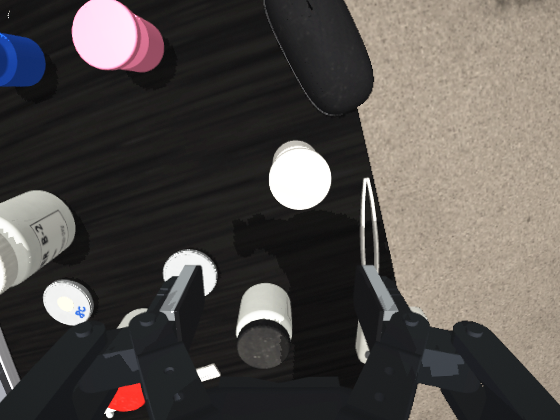

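Emit:
{"op": "arm_command", "data": {
  "series": [
    [[0.018,-0.018,-0.01],0,0.8],
    [[0.009,-0.008,-0.035],0,0.8],
    [[0,0,-0.035],0,0.8],
    [[0,0,-0.01],0,0.8],
    [[0,0,0],0,0.8]
  ]
}}

```text
time_s: 9.83
tcp_pos: [0.5821, -0.2296, 0.0669]
ee_rot: [-0.599, 0.8, 0.007, -0.002]
ft_force: [-0.7, -0.1, 1.5]
width: 0.797
```

```bash
python3 - <<'E'
from h import *
f=grab('wrist','w15.png')
s=ctrl.sense();print(s['tcp_pos'],s['ee_rot'],s['ft_force'])
for p in [(.58,-.241,.06)]:print(proj(f,p))
E
```

```text
[ 0.58207349 -0.22899416  0.067436  ] [-0.5996626   0.80022094  0.00684043 -0.00210147] [-0.12138185  2.09616185 -0.81883424]
[304.93457337 266.29276924]
```

View pics/w15.png

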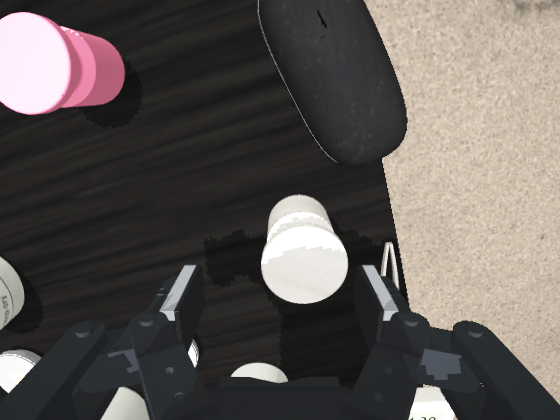

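Emit:
{"op": "arm_command", "data": {
  "series": [
    [[0,-0.013,0],0,0.8],
    [[0,-0.004,-0.015],0,0.8],
    [[0,0,-0.025],0,0.8],
    [[0,0,-0.02],0,0.8],
    [[0,0,0],0,0.8]
  ]
}}

```text
time_s: 10.3
tcp_pos: [0.5863, -0.2437, 0.0232]
ee_rot: [-0.601, 0.799, 0.002, 0.001]
ft_force: [-1.2, 1.2, -0.9]
width: 0.799
```

```bash
python3 - <<'E'
from h import *
f=grab('wrist','w16.png')
s=ctrl.sense();print(s['tcp_pos'],s['ee_rot'],s['ft_force'])
for p in [(.58,-.241,.06)]:print(proj(f,p))
E
```

```text
[ 0.58695012 -0.24421063  0.02446156] [-0.6010232   0.79922893  0.00174523  0.00108801] [-0.29227362 -0.89574905  0.25232147]
[279.12949886 340.18298006]
```

View pics/w16.png

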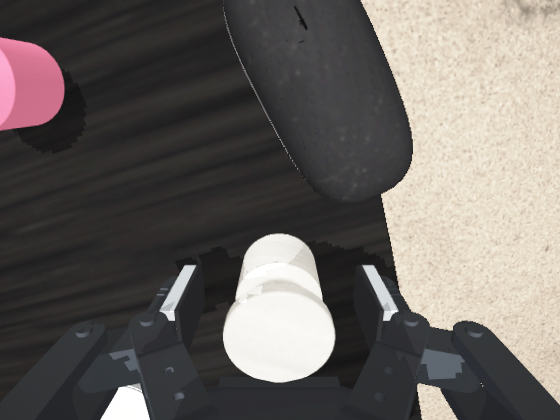

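Emit:
{"op": "arm_command", "data": {
  "series": [
    [[-0.007,0,-0.01],0,0.8],
    [[0,0,-0.008],0,0.8],
    [[0,0,0],0,0.8]
  ]
}}

```text
time_s: 10.6
tcp_pos: [0.5826, -0.2457, 0.0119]
ee_rot: [-0.601, 0.799, -0.0, 0.002]
ft_force: [0.2, 0.6, -0.0]
width: 0.8
```

```bash
python3 - <<'E'
from h import *
s=ctrl.sense();print(s['tcp_pos'],s['ee_rot'],s['ft_force'])
E
```

```text
[ 0.58260545 -0.2456508   0.0119299 ] [-6.00778728e-01  7.99411843e-01 -4.94514421e-04  2.31966398e-03] [ 0.20998927  0.64742613 -0.03645029]
```

Emit:
{"op": "arm_command", "data": {
  "series": [
    [[0,0.004,0.003],0,0.2],
    [[0,0,0],0,0.2],
    [[0,0,0],0,0.2],
    [[0,0,0],0,0.2],
    [[0,0,0],0,0.2]
  ]
}}

```text
time_s: 11.02
tcp_pos: [0.5828, -0.2417, 0.0155]
ee_rot: [-0.601, 0.799, -0.001, 0.003]
ft_force: [-0.1, -1.2, -2.1]
width: 0.475
```

Emit:
{"op": "arm_command", "data": {
  "series": [
    [[0,0,0],0,0.2],
    [[0,0,0],0,0.2]
  ]
}}

```text
time_s: 11.18
tcp_pos: [0.5828, -0.2417, 0.0155]
ee_rot: [-0.601, 0.799, -0.001, 0.003]
ft_force: [-0.4, 0.6, -1.9]
width: 0.476
```

```bash
python3 - <<'E'
from h import *
f=grab('wrist','w17.png')
s=ctrl.sense();print(s['tcp_pos'],s['ee_rot'],s['ft_force'],s['width'])
E
```

```text
[ 0.58279122 -0.24173803  0.01551276] [-6.01012717e-01  7.99234892e-01 -6.98099346e-04  2.61057798e-03] [-0.09874853  0.69756128 -1.74720214] 0.47328107660252855
```

View pics/w17.png

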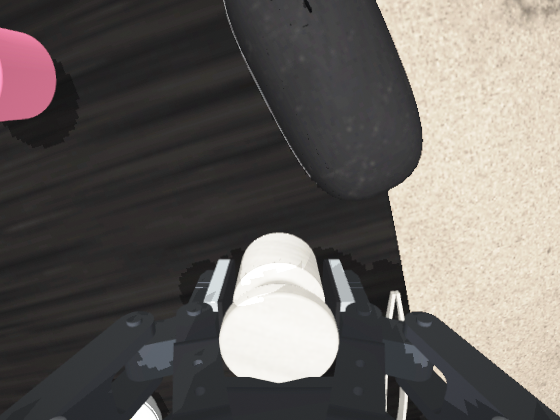

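Emit:
{"op": "arm_command", "data": {
  "series": [
    [[0,0,0.02],0,0.2],
    [[0,0,0.04],0,0.2],
    [[0,0,0.05],0,0.2],
    [[0,0,0.045],0,0.2],
    [[-0.005,0.02,0.03],0,0.2]
  ]
}}

```text
time_s: 11.65
tcp_pos: [0.5703, -0.2266, 0.1588]
ee_rot: [-0.599, 0.801, 0.006, -0.004]
ft_force: [0.7, -2.0, -3.4]
width: 0.471
```

Emit:
{"op": "arm_command", "data": {
  "series": [
    [[-0.008,0.045,0],0,0.2],
    [[-0.009,0.048,0],0,0.2],
    [[-0.009,0.048,0],0,0.2],
    [[-0.009,0.048,0],0,0.2],
    [[-0.009,0.048,0],0,0.2]
  ]
}}

```text
time_s: 12.07
tcp_pos: [0.5363, -0.0433, 0.1665]
ee_rot: [-0.592, 0.806, -0.003, -0.001]
ft_force: [0.5, 1.0, -4.6]
width: 0.48
```

Emit:
{"op": "arm_command", "data": {
  "series": [
    [[-0.009,0.048,0],0,0.2],
    [[-0.009,0.048,0],0,0.2],
    [[-0.009,0.048,0],0,0.2],
    [[-0.009,0.035,0],0,0.2]
  ]
}}

```text
time_s: 12.4
tcp_pos: [0.503, 0.1086, 0.1659]
ee_rot: [-0.593, 0.806, -0.001, -0.001]
ft_force: [1.2, 1.2, -4.6]
width: 0.473
```

```bash
python3 - <<'E'
from h import *
s=ctrl.sense();print(s['tcp_pos'],s['ee_rot'],s['ft_force'],s['width'])
E
```

```text
[0.50303073 0.10862945 0.16591874] [-0.59255849  0.80552542 -0.00120289 -0.00133566] [ 1.22141055  1.22975879 -4.64487338] 0.4734518868298272
```

Emit:
{"op": "arm_command", "data": {
  "series": [
    [[0.002,0.035,-0.01],0,0.2],
    [[0,0.015,-0.02],0,0.2],
    [[0,0,-0.03],0,0.2],
    [[0,0,-0.015],0,0.2],
    [[0,0,0],0,0.2]
  ]
}}

```text
time_s: 12.82
tcp_pos: [0.4998, 0.1644, 0.1039]
ee_rot: [-0.6, 0.8, 0.002, 0.0]
ft_force: [-0.0, -1.0, -4.4]
width: 0.471
```

```bash
python3 - <<'E'
from h import *
f=grab('wrist','w18.png')
s=ctrl.sense();print(s['tcp_pos'],s['ee_rot'],s['ft_force'],s['width'])
for p in [(.504,.162,.018),(.578,.141,.058)]:print(proj(f,p))
E
```

```text
[0.49994084 0.16417902 0.10469024] [-6.00008273e-01  7.99990954e-01  2.08450133e-03  4.46805593e-04] [-0.50470068 -0.25580941 -4.24330094] 0.47156809869500743
[282.25225168 208.55034572]
[282.25144583  93.30396526]
```

View pics/w18.png

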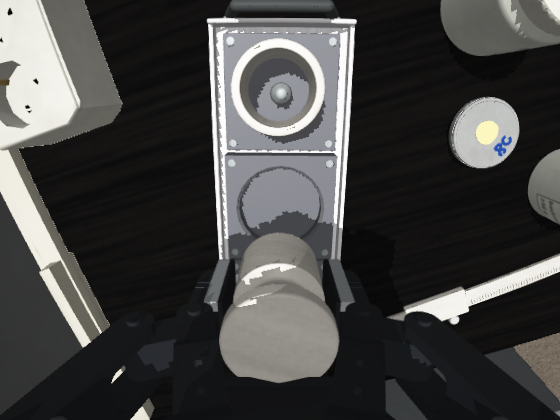

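The well is at (280,207) against a prediction of (282,208.5), so that agrees. I'll lower.

Emit:
{"op": "arm_command", "data": {
  "series": [
    [[0.003,-0.002,-0.02],0,0.2],
    [[0,0,-0.03],0,0.2],
    [[0,0,-0.015],0,0.2],
    [[0,0,0],0,0.2]
  ]
}}

```text
time_s: 13.2
tcp_pos: [0.5058, 0.1613, 0.0547]
ee_rot: [-0.599, 0.801, 0.001, 0.003]
ft_force: [-0.4, 0.0, -4.6]
width: 0.475
```

```bash
python3 - <<'E'
from h import *
f=grab('wrist','w19.png')
s=ctrl.sense();print(s['tcp_pos'],s['ee_rot'],s['ft_force'],s['width'])
E
```

```text
[0.50612295 0.16133625 0.05554553] [-5.98878471e-01  8.00830963e-01  3.38228291e-04  3.77250018e-03] [-0.2891258  -1.03441411 -4.15232219] 0.47510969920864243
```

View pics/w19.png

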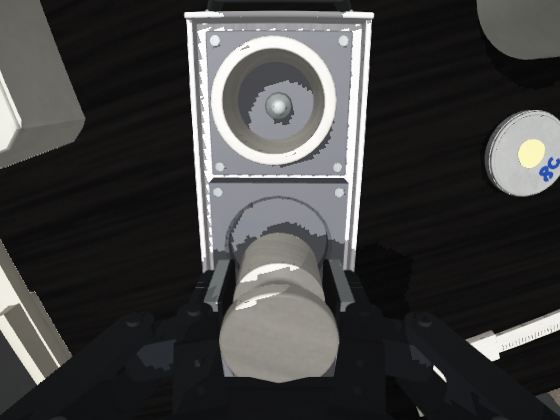

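Emit:
{"op": "arm_command", "data": {
  "series": [
    [[-0.004,0.001,-0.015],0,0.2],
    [[0,0,-0.015],0,0.2],
    [[0,0,-0.006],0,0.2],
    [[0,0,0],0,0.2]
  ]
}}

```text
time_s: 13.58
tcp_pos: [0.507, 0.1616, 0.0301]
ee_rot: [-0.598, 0.802, -0.001, 0.007]
ft_force: [-0.1, 0.3, -4.7]
width: 0.48
```

```bash
python3 - <<'E'
from h import *
f=grab('wrist','w20.png')
s=ctrl.sense();print(s['tcp_pos'],s['ee_rot'],s['ft_force'],s['width'])
E
```

```text
[0.5073409  0.16161832 0.03052493] [-0.59779384  0.8016111  -0.00141554  0.00775713] [ 0.48377092  0.35885862 -4.29734094] 0.47194908065407387
```

View pics/w20.png

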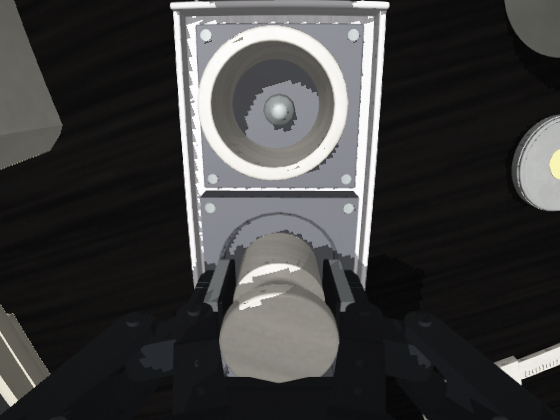

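Emit:
{"op": "arm_command", "data": {
  "series": [
    [[-0.006,0,-0.006],0,0.2],
    [[-0.004,0,-0.006],0,0.2],
    [[-0.002,0,-0.004],0,0.2]
  ]
}}

```text
time_s: 13.88
tcp_pos: [0.5028, 0.1618, 0.0232]
ee_rot: [-0.597, 0.802, -0.004, 0.013]
ft_force: [-5.8, -3.1, 51.5]
width: 0.477
```

```bash
python3 - <<'E'
from h import *
s=ctrl.sense();print(s['tcp_pos'],s['ee_rot'],s['ft_force'],s['width'])
E
```

```text
[0.50279018 0.16179794 0.02321791] [-0.59721764  0.80196183 -0.00370897  0.01321208] [-5.83737611 -3.05427176 51.53537997] 0.47678982691953053
```

It's on the well floor, with z as expected. I'll relieve the press, then open and lift.

Emit:
{"op": "arm_command", "data": {
  "series": [
    [[0,0,0.003],0,0.2],
    [[0,0,0],0,0.8],
    [[0,0,0],0,0.8],
    [[0,0,0],0,0.8],
    [[0,0,0.01],0,0.8]
  ]
}}

```text
time_s: 14.3
tcp_pos: [0.5035, 0.1622, 0.0363]
ee_rot: [-0.597, 0.802, -0.004, 0.015]
ft_force: [-0.1, -0.7, -0.3]
width: 0.802
```

Emit:
{"op": "arm_command", "data": {
  "series": [
    [[0,0,0.03],0,0.8],
    [[0,0,0.045],0,0.8],
    [[0,0,0.045],0,0.8],
    [[0,0,0.045],0,0.9],
    [[0,0,0.01],0,0.9]
  ]
}}

```text
time_s: 14.72
tcp_pos: [0.5002, 0.1613, 0.1804]
ee_rot: [-0.597, 0.802, -0.003, 0.012]
ft_force: [0.9, -0.1, 1.0]
width: 0.898
```

```bash
python3 - <<'E'
from h import *
f=grab('wrist','w21.png')
s=ctrl.sense();print(s['tcp_pos'],s['ee_rot'],s['ft_force'],s['width'])
for p in [(.504,.162,.068),(.578,.141,.058),(.504,.162,.018),(.43,.1845,.018)]:print(proj(f,p))
E
```

```text
[0.50008819 0.16139666 0.17998311] [-0.59710906  0.80207124 -0.00279487  0.01160571] [-0.33600007  0.13585141  0.59825739] 0.9004154079540437
[279.9526179  202.35875973]
[278.70728316  99.74659197]
[280.54909823 187.35301655]
[280.09444826 263.75599263]
```

View pics/w21.png

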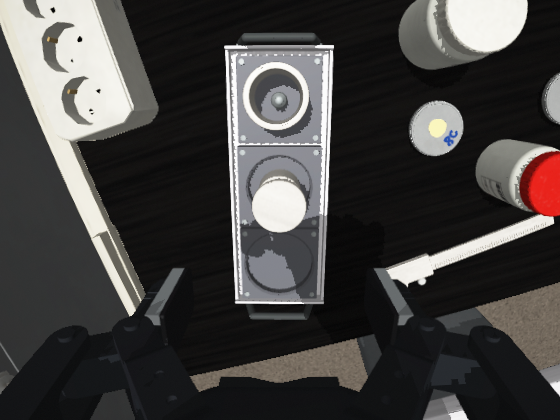

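The plunger sits in the middle well, head at (279,205) against a prediction of (280,202). The jar is next.

Emit:
{"op": "arm_command", "data": {
  "series": [
    [[-0.004,-0.035,0.002],0,0.9],
    [[-0.006,-0.048,0.002],0,0.9],
    [[-0.006,-0.048,0.002],0,0.9],
    [[-0.006,-0.048,0.002],0,0.9],
    [[-0.006,-0.048,0.002],0,0.9]
  ]
}}

```text
time_s: 15.18
tcp_pos: [0.4766, -0.0128, 0.1877]
ee_rot: [-0.606, 0.795, -0.001, 0.015]
ft_force: [1.0, -0.5, 0.9]
width: 0.902
```

Emit:
{"op": "arm_command", "data": {
  "series": [
    [[-0.006,-0.048,0],0,0.9],
    [[-0.006,-0.048,0],0,0.9],
    [[-0.006,-0.04,0],0,0.9],
    [[0,-0.015,0],0,0.9],
    [[0,0,0],0,0.9]
  ]
}}

```text
time_s: 15.6
tcp_pos: [0.4559, -0.1479, 0.1849]
ee_rot: [-0.602, 0.799, -0.0, 0.012]
ft_force: [0.7, 0.9, 0.6]
width: 0.9
```

Emit:
{"op": "arm_command", "data": {
  "series": [
    [[0,0,0],0,0.9],
    [[0,0,0],0,0.9]
  ]
}}

```text
time_s: 15.77
tcp_pos: [0.4548, -0.1474, 0.1837]
ee_rot: [-0.601, 0.799, 0.001, 0.011]
ft_force: [-0.2, 0.1, 1.2]
width: 0.899
```

```bash
python3 - <<'E'
from h import *
f=grab('wrist','w22.png')
s=ctrl.sense();print(s['tcp_pos'],s['ee_rot'],s['ft_force'],s['width'])
for p in [(.457,-.174,.066)]:print(proj(f,p))
E
```

```text
[ 0.45474291 -0.14678163  0.18369963] [-0.60120402  0.79901767  0.00117455  0.01109565] [ 0.20671264  0.00950061 -0.51944414] 0.8985829366534703
[314.57863531 192.26691436]
```

View pics/w22.png

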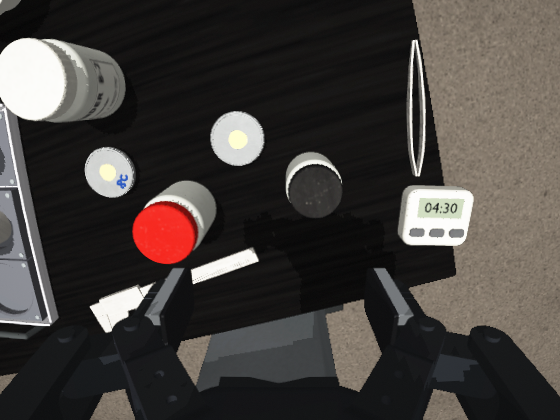

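Emit:
{"op": "arm_command", "data": {
  "series": [
    [[0,-0.025,-0.01],0,0.8],
    [[0,-0.01,-0.03],0,0.8],
    [[0,0,-0.045],0,0.8],
    [[0,0,-0.015],0,0.8],
    [[0,0,0],0,0.8]
  ]
}}

```text
time_s: 16.23
tcp_pos: [0.4596, -0.1658, 0.1019]
ee_rot: [-0.608, 0.794, 0.0, 0.014]
ft_force: [-0.5, 0.2, -0.4]
width: 0.794
```

```bash
python3 - <<'E'
from h import *
f=grab('wrist','w23.png')
s=ctrl.sense();print(s['tcp_pos'],s['ee_rot'],s['ft_force'],s['width'])
for p in [(.457,-.174,.066)]:print(proj(f,p))
E
```

```text
[ 0.4596325  -0.16546608  0.10255273] [-6.08377652e-01  7.93515883e-01  6.49271433e-04  1.44483241e-02] [-0.34331685  0.81009346  0.1242709 ] 0.7996226295999391
[297.18300391 246.06743637]
```

View pics/w23.png

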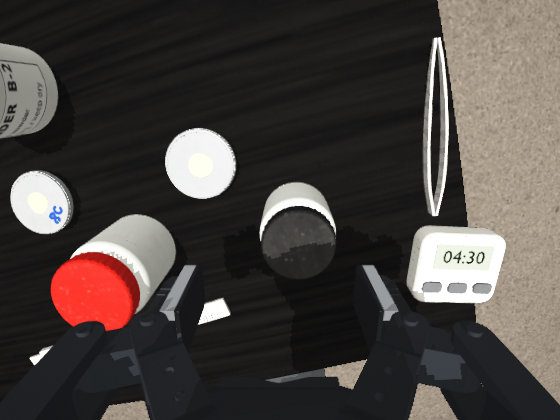

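Emit:
{"op": "arm_command", "data": {
  "series": [
    [[-0.002,-0.009,-0.005],0,0.8],
    [[-0.002,-0.002,-0.025],0,0.8],
    [[0,0,-0.035],0,0.8],
    [[0,0,-0.025],0,0.8],
    [[0,0,0],0,0.8]
  ]
}}

```text
time_s: 16.7
tcp_pos: [0.4625, -0.1733, 0.0335]
ee_rot: [-0.612, 0.791, -0.004, 0.018]
ft_force: [0.2, 0.5, -1.7]
width: 0.8
```

```bash
python3 - <<'E'
from h import *
f=grab('wrist','w24.png')
s=ctrl.sense();print(s['tcp_pos'],s['ee_rot'],s['ft_force'],s['width'])
for p in [(.457,-.174,.066)]:print(proj(f,p))
E
```

```text
[ 0.46318    -0.17361471  0.03480153] [-0.61173304  0.79082563 -0.00515947  0.01873201] [-0.04828281 -0.83946018  0.32726201] 0.7965943259492522
[284.99254608 327.47053311]
```

View pics/w24.png

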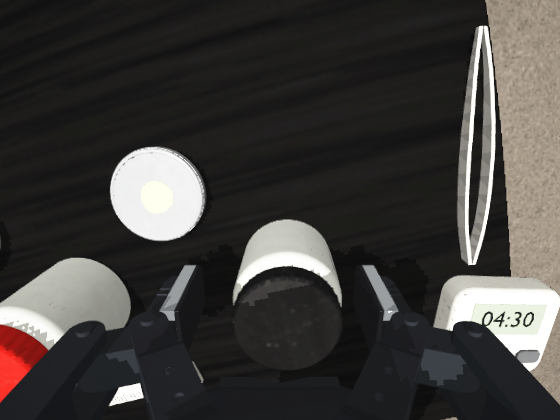

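Emit:
{"op": "arm_command", "data": {
  "series": [
    [[-0.006,-0.003,-0.012],0,0.8],
    [[-0.002,0,-0.012],0,0.8],
    [[0,0,-0.003],0,0.8],
    [[0,0,0],0,0.8]
  ]
}}

```text
time_s: 17.08
tcp_pos: [0.4599, -0.1763, 0.0216]
ee_rot: [-0.612, 0.79, -0.007, 0.021]
ft_force: [-0.4, -0.7, 0.4]
width: 0.799
```

```bash
python3 - <<'E'
from h import *
s=ctrl.sense();print(s['tcp_pos'],s['ee_rot'],s['ft_force'],s['width'])
E
```

```text
[ 0.45992169 -0.17631562  0.02162089] [-0.61242591  0.79021887 -0.00658712  0.02110126] [-0.44872235 -0.67602667  0.3610609 ] 0.7985832578585257
```

Good height. I'll close gently on the light jar.

Emit:
{"op": "arm_command", "data": {
  "series": [
    [[0,0.002,0],0,0.3],
    [[0,0,0],0,0.3],
    [[0,0,0],0,0.3],
    [[0,0,0],0,0.3],
    [[0,0,0],0,0.3]
  ],
  "newtons": 35
}}

```text
time_s: 17.5
tcp_pos: [0.4634, -0.1748, 0.0266]
ee_rot: [-0.613, 0.789, -0.01, 0.024]
ft_force: [-0.3, 0.2, -1.6]
width: 0.554
```

Emit:
{"op": "arm_command", "data": {
  "series": [
    [[0,0,0],0,0.3],
    [[0,0,0],0,0.3]
  ]
}}

```text
time_s: 17.67
tcp_pos: [0.4636, -0.1748, 0.0268]
ee_rot: [-0.613, 0.789, -0.01, 0.024]
ft_force: [0.0, -1.2, -1.8]
width: 0.553
```

```bash
python3 - <<'E'
from h import *
f=grab('wrist','w25.png')
s=ctrl.sense();print(s['tcp_pos'],s['ee_rot'],s['ft_force'],s['width'])
E
```

```text
[ 0.46352609 -0.17478044  0.02677145] [-0.61327543  0.78944416 -0.00967261  0.0240335 ] [ 0.38985132 -0.01596709 -1.34178693] 0.5512330118023275
```

View pics/w25.png

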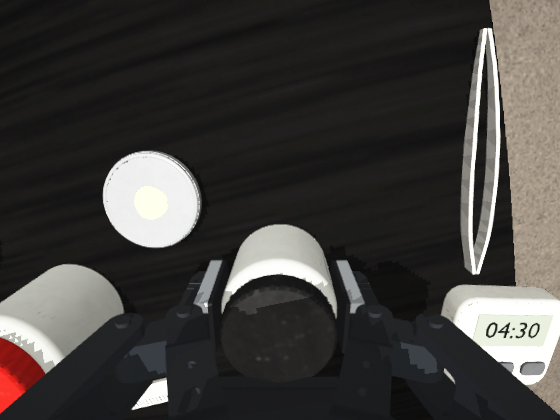

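Emit:
{"op": "arm_command", "data": {
  "series": [
    [[0,0,0.02],0,0.3],
    [[0,0,0.04],0,0.3],
    [[0,0,0.05],0,0.3],
    [[0,0,0.045],0,0.3],
    [[-0.003,0.02,0.02],0,0.3]
  ]
}}

```text
time_s: 18.13
tcp_pos: [0.4564, -0.1606, 0.1668]
ee_rot: [-0.611, 0.792, -0.005, 0.02]
ft_force: [0.5, -0.9, -1.5]
width: 0.55
```

Emit:
{"op": "arm_command", "data": {
  "series": [
    [[-0.004,0.045,0],0,0.3],
    [[-0.004,0.048,0],0,0.3],
    [[-0.004,0.048,0],0,0.3],
    [[-0.004,0.048,0],0,0.3],
    [[-0.004,0.048,0],0,0.3]
  ]
}}

```text
time_s: 18.55
tcp_pos: [0.4428, 0.0267, 0.1731]
ee_rot: [-0.604, 0.796, -0.012, 0.024]
ft_force: [0.3, 0.8, -1.2]
width: 0.552
```

Emit:
{"op": "arm_command", "data": {
  "series": [
    [[-0.004,0.048,0],0,0.3],
    [[-0.004,0.048,0],0,0.3],
    [[-0.004,0.04,0],0,0.3]
  ]
}}

```text
time_s: 18.8
tcp_pos: [0.4308, 0.1418, 0.1731]
ee_rot: [-0.604, 0.796, -0.012, 0.024]
ft_force: [0.6, -0.4, -1.4]
width: 0.555
```

```bash
python3 - <<'E'
from h import *
f=grab('wrist','w26.png')
s=ctrl.sense();print(s['tcp_pos'],s['ee_rot'],s['ft_force'],s['width'],s['joint_positions'])
E
```

```text
[0.42957991 0.14949084 0.17261442] [-0.60826352  0.79328911 -0.00972512  0.02476512] [-0.29910526  6.33013785 -2.40691709] 0.5509450860957593 [-0.71378467  0.46003319  0.43531684  2.16007649 -0.37083602  0.53550846
 -1.83962116]
```

View pics/w26.png

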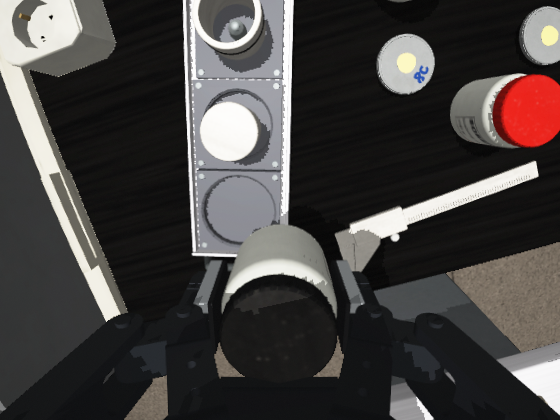

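Emit:
{"op": "arm_command", "data": {
  "series": [
    [[0.001,0.025,-0.01],0,0.3],
    [[0,0.01,-0.03],0,0.3],
    [[0,0,-0.03],0,0.3],
    [[0,0,-0.01],0,0.3],
    [[0,0,0],0,0.3]
  ]
}}

```text
time_s: 19.27
tcp_pos: [0.4289, 0.1855, 0.1067]
ee_rot: [-0.614, 0.789, -0.009, 0.026]
ft_force: [0.9, 0.3, -1.3]
width: 0.552
```

```bash
python3 - <<'E'
from h import *
f=grab('wrist','w27.png')
s=ctrl.sense();print(s['tcp_pos'],s['ee_rot'],s['ft_force'],s['width'])
for p in [(.504,.162,.068),(.43,.1845,.018)]:print(proj(f,p))
E
```

```text
[0.4291379  0.18528643 0.10731519] [-0.61371247  0.78903521 -0.00896788  0.02645765] [ 0.64589548 -1.50182557 -1.77902792] 0.5486437939897812
[291.64524377 103.47145816]
[285.02882089 217.77719309]
```

View pics/w27.png

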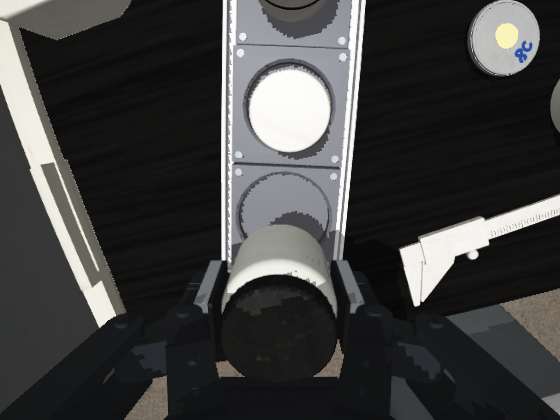

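Emit:
{"op": "arm_command", "data": {
  "series": [
    [[0.002,-0.001,-0.02],0,0.3],
    [[0,0,-0.02],0,0.3],
    [[0,0,-0.015],0,0.3],
    [[0,0,0],0,0.3]
  ]
}}

```text
time_s: 19.65
tcp_pos: [0.4346, 0.1821, 0.0662]
ee_rot: [-0.611, 0.791, -0.01, 0.03]
ft_force: [-0.5, -0.4, -1.6]
width: 0.551
```

```bash
python3 - <<'E'
from h import *
f=grab('wrist','w28.png')
s=ctrl.sense();print(s['tcp_pos'],s['ee_rot'],s['ft_force'],s['width'])
f=grab('top','t28.png')
cv2.imwrite('pics/t28c.png',cv2.resize(cv2.imread('pics/t28.png')[180:310,130:260],None,fx=4,fy=4,interpolation=cv2.INTER_CUBIC))
E
```

```text
[0.43514602 0.1820808  0.06703888] [-0.61129768  0.79075017 -0.0106806   0.03025298] [-0.24453793 -1.30476252 -0.49373735] 0.5497458074863772
```

View pics/w28.png

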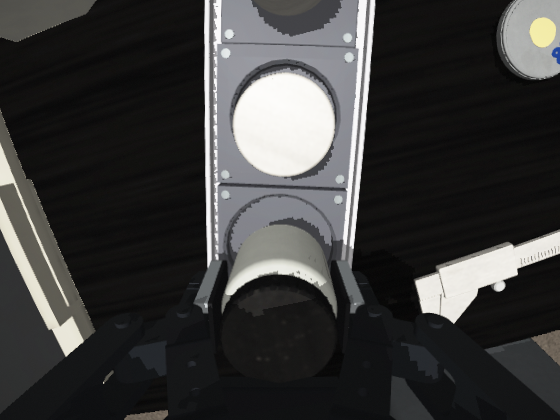

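Emit:
{"op": "arm_command", "data": {
  "series": [
    [[-0.003,0.002,-0.015],0,0.3],
    [[-0.002,0,-0.015],0,0.3],
    [[-0.001,0,-0.006],0,0.3],
    [[0,0,0],0,0.3]
  ]
}}

```text
time_s: 20.08
tcp_pos: [0.434, 0.1847, 0.0462]
ee_rot: [-0.611, 0.791, -0.011, 0.035]
ft_force: [-0.4, 0.1, -1.2]
width: 0.553
```

```bash
python3 - <<'E'
from h import *
f=grab('wrist','w29.png')
s=ctrl.sense();print(s['tcp_pos'],s['ee_rot'],s['ft_force'],s['width'])
E
```

```text
[0.43442596 0.18477224 0.04667151] [-0.61048577  0.7911758  -0.01072101  0.03511461] [-0.80445564 -0.24709797 -1.12459158] 0.5503536677611542
```

View pics/w29.png

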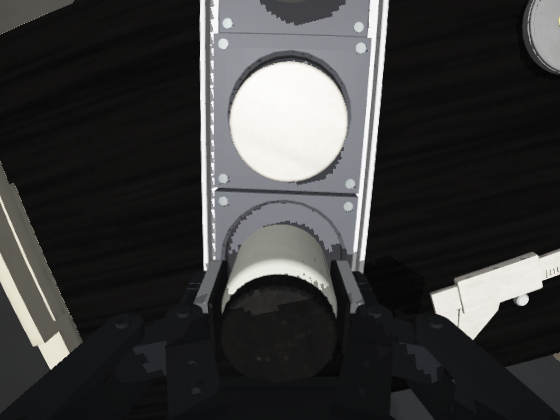

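Emit:
{"op": "arm_command", "data": {
  "series": [
    [[-0.003,0,-0.01],0,0.3],
    [[-0.001,-0.001,-0.006],0,0.3],
    [[-0.001,0,-0.003],0,0.3]
  ]
}}

```text
time_s: 20.38
tcp_pos: [0.4335, 0.1855, 0.0352]
ee_rot: [-0.611, 0.791, -0.011, 0.039]
ft_force: [0.7, -0.2, -1.0]
width: 0.554
```

```bash
python3 - <<'E'
from h import *
s=ctrl.sense();print(s['tcp_pos'],s['ee_rot'],s['ft_force'],s['width'])
E
```

```text
[0.43349099 0.18546869 0.03520962] [-0.61066757  0.79085851 -0.01085207  0.03886093] [ 0.72698932 -0.23861669 -1.03475303] 0.5542928840166037
```

Emit:
{"op": "arm_command", "data": {
  "series": [
    [[-0.002,-0.001,-0.006],0,0.3],
    [[-0.001,0,-0.003],0,0.3]
  ]
}}

```text
time_s: 20.55
tcp_pos: [0.4343, 0.1856, 0.0328]
ee_rot: [-0.61, 0.791, -0.01, 0.038]
ft_force: [-4.1, -2.9, 21.9]
width: 0.551
```

```bash
python3 - <<'E'
from h import *
s=ctrl.sense();print(s['tcp_pos'],s['ee_rot'],s['ft_force'],s['width'])
E
```

```text
[0.43426989 0.18564284 0.03278811] [-0.61037029  0.79115727 -0.01020662  0.03760473] [-4.07105128 -2.8708337  21.93343562] 0.5507358124562195
```

Contact at z = 0.033, which is where the floor should be. I'll relieve, open and lift.

Emit:
{"op": "arm_command", "data": {
  "series": [
    [[0,0,0.002],0,0.3],
    [[0,0,0],0,0.85],
    [[0,0,0],0,0.85],
    [[0,0,0],0,0.85],
    [[0,0,0.01],0,0.85]
  ]
}}

```text
time_s: 20.97
tcp_pos: [0.436, 0.1861, 0.0443]
ee_rot: [-0.61, 0.791, -0.01, 0.039]
ft_force: [0.8, 0.1, -0.0]
width: 0.852
```

Emit:
{"op": "arm_command", "data": {
  "series": [
    [[0,0,0.03],0,0.85],
    [[0,0,0.045],0,0.85],
    [[0,0,0.045],0,0.85],
    [[0,0,0.045],0,0.9],
    [[0,0,0.01],0,0.9]
  ]
}}

```text
time_s: 21.38
tcp_pos: [0.4338, 0.1836, 0.1882]
ee_rot: [-0.608, 0.793, -0.009, 0.035]
ft_force: [1.1, 0.1, -0.0]
width: 0.898
```

Emit:
{"op": "arm_command", "data": {
  "series": [
    [[0,-0.03,0.01],0,0.9],
    [[0,-0.048,0.01],0,0.9],
    [[0,-0.048,0],0,0.9],
    [[0,-0.02,0],0,0.9],
    [[0,0,0],0,0.9]
  ]
}}

```text
time_s: 21.8
tcp_pos: [0.4354, 0.0667, 0.2083]
ee_rot: [-0.613, 0.789, -0.011, 0.039]
ft_force: [-0.8, 1.0, -0.4]
width: 0.897
```

```bash
python3 - <<'E'
from h import *
s=ctrl.sense();print(s['tcp_pos'],s['ee_rot'],s['ft_force'],s['width'])
f=grab('wrist','w30.png')
t=grab('top','t30.png');cv2.imwrite('pics/t30c.png',cv2.resize(cv2.imread('pics/t30.png')[175:310,150:350],None,fx=4,fy=4,interpolation=cv2.INTER_CUBIC))
d=grab('side','s30.png');cv2.imwrite('pics/s30c.png',cv2.resize(cv2.imread('pics/s30.png')[180:340,200:380],None,fx=3.7,fy=3.7,interpolation=cv2.INTER_CUBIC))
for n,g in (('w',f),('t',t),('s',d)):
  for p in [(.578,.141,.058),(.504,.162,.068),(.43,.1845,.074)]:print(n,proj(g,p))
E
```

```text
[0.43543894 0.06666301 0.20829548] [-0.61292454  0.78911342 -0.01096143  0.03877332] [-0.79036133  0.9697333  -0.3863662 ] 0.89716257980634
w [161.42578343  62.22636053]
w [160.52905858 154.57171488]
w [161.27708572 241.95367991]
t [206.8627702  209.12777899]
t [195.64963068 241.36843937]
t [183.76532833 275.2448361 ]
s [270.2911016  282.79851849]
s [305.4605559  292.22076827]
s [341.86193705 303.53292938]
```

View pics/t30c.png

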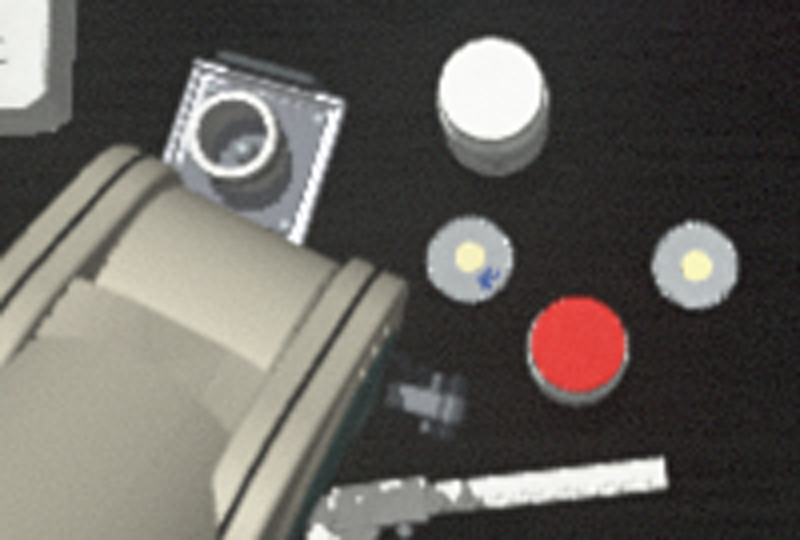

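View pics/s30c.png

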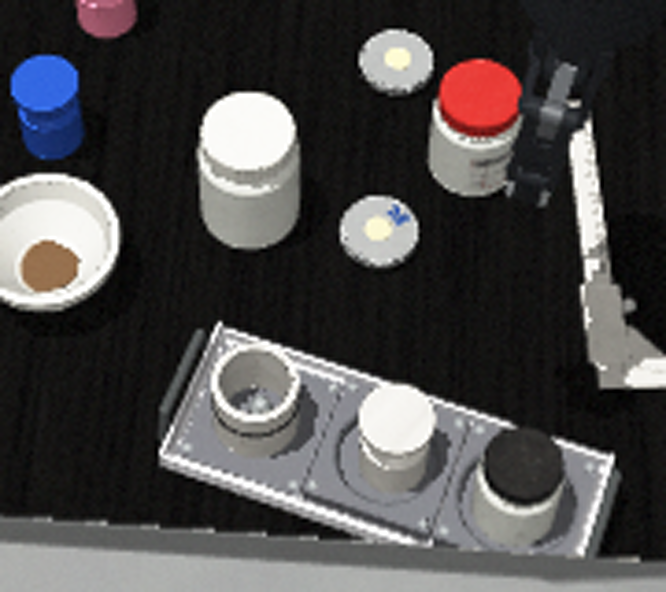

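View pics/w30.png

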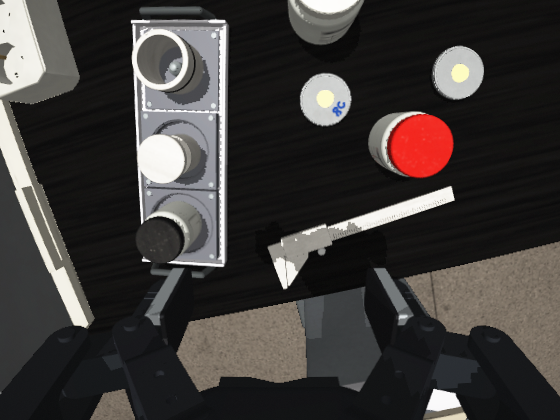

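All three tops match their expected pixels to within about 4.5 px in the wrist and side views. The red jar hasn't moved in the top view, and the gripper is clear. Handing in.

```bash
python3 - <<'E'
from h import *
print(ctrl.close_job()); print(ctrl.sense()['time_s'])
E
```

```text
the job is handed in; nothing more can be done
None
the job is handed in; nothing more can be done
```

I packed the kit and handed the job in at about 22 s of the 74 s allowed. The hand-in gave no verdict, so the result rests on my own checks:

- **Pieces:** The die is round its post, the plunger is in the middle (smaller) well and the black-capped jar is in the end (larger) well. In the last wrist and side pictures all three look upright. Their tops were within about 5 px of where they should be, which I take as 1–4 mm, against the 10 mm limit.
- **Fully down:** Each piece showed a clear contact force at about the height expected for its insert floor. The plunger pressed hardest, at about 51 N on the wrist (limit 120 N), before I eased off and let go.
- **Bigger jars:** The red-capped jar measured the same in the top view before and after. The white-capped jar is standing with no visible shift, but I did not measure it again.
- **Robot:** The gripper was open and well clear of everything when I handed in.

Two things disagreed with what I expected:

- **Tool tilt:** The tool drifted to about 0.08 rad of tilt while it was holding the jar. The jar was gripped with most of that tilt already present, and it looked upright after release.
- **Camera agreement:** The top and side cameras differed by 3–7 mm in y at the start, so I went by the wrist camera for the placements.

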